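# Load a housing into the leaf drill jig

### The job

Load the raw housing that lies in the track of the drill jig, without gripping or lifting it: with one fingertip press the thumb rail down so that the spring-closed leaf stands open, and while holding it so push the housing along the track under the leaf with the other fingertip until it is fully home against the end stop. Then draw the fingers back and let the leaf spring shut over the housing, its lip behind the housing's end; leave the things lying round the jig alone.

Things in the scene. Friction and masses are not known exactly. Their poses are not given: they have to be found in the camera images.
- leaf_jig: Drill jig 282x96 mm, fixed. Origin: under its base on the hinge line; x along the track to the end stop, y left, z up. Track: floor z 24 mm, y -26.6 to -7.4, side rails to z 30 (push above them), open from x -142 to 15. Stop face x 113 (top z 41). Hinge pin y 0, z 32. Pin bearings (y -7 to 7, x -137..-127 and -2..8) reach z 39.
- housing: Plain grey steel bar 90x18x17 mm, about 0.16 kg, slot in its top, lying lengthwise in the track in front of the leaf. Origin: centre of its underside; its long axis is its own y, along the jig's x. It slides with light friction. When home against the stop its origin is at jig x 68 mm, y -17, z 24.
- leaf (a joint): Steel leaf over the track's far end, hinged on the jig's hinge pin (along x); 0 = shut, grows to 1.25 rad as it swings up to +y. Shut it spans jig x 15..110, y -29..3, z 43.5..48.5; a lip at x 15..20, y -18..-9 hangs to z 33 and blocks the housing. Over about 0.85 rad all of it is at y > -13 mm: a finger pushing at y -27..-13 passes. The spring shuts it; holding the rail takes 3 to 12 N.
- rail_mid (a point): Middle of the thumb rail's rolled edge (8 mm thick). The rail, fixed to the leaf, is a plate along jig x -137 to 25 mm; leaf shut, it slopes up to the left from jig y 9, z 49 to this edge at y 42, z 86 (top z 90). A fingertip pressed down on it (tip wholly within y 24..55) opens the leaf: tip bottom at z 32 to 36 gives about 0.9 to 1.1 rad, rail then nearly level. The tip can slide along it.
- nest (a point): Centre of the track floor under the leaf (jig x 68 mm, y -17, z 24): where the housing's origin is when it is fully home.
- next_body: Bystander: a second steel housing bar 90x18x17 mm on the table to the right of the jig. Origin under its centre.
- setup_block: Bystander: ground steel block 50x50x25 mm on the table to the right of the jig. Origin under its centre.
- hex_key_1: Bystander: black hex key 88x33x5 mm on the table to the left of the jig. Origin under its centre.
- ring_gauge_1: Bystander: steel ring gauge, 38 mm across, 12 mm high, on the table to the left of the jig. Origin under its centre.
Not all that is in view belongs to the job. What is shaped like the housing but blue, purple or red is not meant.

How it is judged:
On the way, in this order (a step that is already met when the one before it is completed fails the run):
1. the leaf is held well open while the housing still lies outside, in front of the leaf (value of joint leaf above 0.6 rad and x of housing in the frame of leaf_jig below -0.03 m), for 0.2 s.
2. the housing is pushed fully home under the leaf while the leaf is still held open (value of joint leaf above 0.5 rad and x of housing in the frame of leaf_jig above 0.065 m), for 0.1 s.
At the end, for the whole second after the job is handed in: The housing lies flat in the nest within 3 mm of the end stop, at rest, and the leaf is shut over it (less than 0.06 rad open) (x of housing in the frame of leaf_jig between 0.065 and 0.071 m and y of housing in the frame of leaf_jig between -0.02 and -0.014 m and z of housing in the frame of leaf_jig below 0.027 m and value of joint leaf below 0.06 rad and linear speed of housing below 0.01 m/s); the robot touches nothing.
It fails at once if the housing is lifted (more than 6 mm above the track) or tipped (z of housing in the frame of leaf_jig above 0.03 m or angle between housing's own z axis and vertical above 0.2 rad).
It fails at once if a thing lying beside the jig is moved more than 15 mm (distance of any of next_body, setup_block, hex_key_1, ring_gauge_1 from where it was at the start of the episode above 0.015 m).
It also fails if it takes over 42 s, if anything falls off the work surface, if the arm or the gripper's body presses on something with over 40 N, if the wrist force passes 120 N, or if a joint passes its speed limit or range.

### The arm

A 6-joint arm with a two-finger parallel gripper is mounted at the origin on a cart in front of the work surface, level with it; the furniture and walls round the work are solid. World frame = base frame: x ahead of the robot, y to its left, z up, the work surface at z = 0. Lengths are in m, angles in rad, forces in N, time in s.
With the tool pointing down it reaches from about 0.35 to 0.775 m from the base axis. Payload 5.5 kg.
Tool frame: the origin (TCP) lies midway between the tips of the shut fingers; the grasp point (between the pads) lies grip_point_offset behind it (grip_point_offset is the distance from the TCP to the grasp point, in m); z points along the fingers, y is the direction in which the jaws open and shut (so a half turn about z gives the same grasp; the last joint's range is limited). The gripper opens to 85 mm and grips with 20 to 120 N. Pads are 22 mm wide; open, the fingers measure 114 mm over their backs; the gripper's body (76 mm by 85 mm) begins 54 mm behind the grasp point. The pads swing forward as they close: fully open they stand 13 mm farther back than shut.
Start: joints at [-1.39, 0.313, 0.046, 1.304, 0, 1.431], TCP at [0.181, -0.546, 0.231] pointing down, gripper open.
Joint ranges: [-2.76, 2.76], [-0.86, 1.69], [-1.03, 1.26], [-2.2, 2.34], [-1.47, 1.5], [-3.14, 3.14]. Speed limits (rad/s): [2.57, 2.57, 3.14, 3.14, 3.14, 3.14].

### API

Orientations are given as a unit quaternion [w, x, y, z].
In Python, from workcell import * gives the robot as it stands.
- The arm moves only by the tool send_rows, never from a script. Its argument "series" is one flat list of numbers, 7 for each row, row after row: the shift along the tool's x, y, z in cm, then the turn, a rotation vector about the tool's x, y, z in degrees, then the opening, from 0 (shut) to 1 (fully open). A call has 1 to 10 rows; each row is the pose to reach, as a shift and turn from the pose commanded when the call began, along the tool's axes at that moment; what a row does not reach only later rows make up. A row lasts 1/12 s, in which the tool goes at most 41.7 mm and 7.16 degrees, less where a joint would pass 70% of its speed; a pose out of reach is approached as far as the arm can. A call with a gripper value outside its range is refused whole. The fingers move at their own pace and stop on an object; "newtons" is the grip in N (left out, the last holds). Time passes only in rows, so rows that repeat a pose let the fingers close. It gives the time, the measured TCP pose, the force and the opening at its end, in the units of the state.
- get_state(): the state, without advancing time (a new reading comes with each control period).
- read_camera(name): name is "scene" or "top"; returns the picture (420x560x3 uint8, blue, green, red); there is no depth.
- camera_info(name): a dict with "K" (3x3 intrinsics, pixels), "xyz" and "attitude" of the camera in the world. Camera axes: x right, y down, z forward; pixel columns grow to the right and rows downward; lengths in m; the calibration is good to about 2 mm. A picture is of the moment at which its call begins. camera_info takes no time and is no camera call.
- hand_in(): hands the job in, once; it reports no verdict.
Trained networks look in the newest picture that a camera, given by its name, has taken for a name from the list of things; names that differ only in an ending like _2 or _b are one class to them, and where a whole thing is asked for, a point or a joint stands for the part that bears it (a point fixed in the world has none). Each returns a list of dicts, best first, with "p" (0 to 1); they miss things now and then, are a little off and sometimes report something else, mostly with a low value. They report only what shows in the picture. A call takes as long as a camera call. They do not tell look-alikes from the thing itself.
- silhouettes(camera, label): "pixels" (420x560 bool, what is visible of it) and "box" ([left, top, width, height] in pixels, round what is visible of it).
The state is a dict: "clock": time; "joint_pos": joint angles; "qvel": joint speeds; "tau": joint torques, N m; "tcp_pos": TCP position; "orientation": TCP orientation; "wrist_force": force on the tool from outside, world axes, zero at the start; "ft_torque": the same for the moment, N m; "finger_gap": finger opening in m.
Only numpy, scipy, OpenCV 4.12 (cv2) and the standard library are available. Lean on these libraries where they do the work, as an engineer would, in place of code of your own. Each camera call takes 0.05 s, during which the arm holds its last target. There are 200 camera calls.

## Working session

There is one attempt and no reset: what is moved stays moved. The work goes in short steps, Python scripts to look and compute and a tool call to move; the robot and the scene stay as the last step left them, time stands still between calls to the robot, and variables do not carry over. Pictures are saved under pics/ and viewed, about 8 in all and at most 12, crops included, and the job is handed in when it is done.

Besides the shell and the picture viewer there is one more tool, called after "Request:" by a JSON object that holds its "fn" and its "kwargs". send_rows: Moves the arm, as the interface text tells. Its arguments: {"type":"object","properties":{"series":{"type":"array"},"newtons":{"type":"number"}},"required":["series"]}

```bash
mkdir -p pics; python3 - <<'E'
from workcell import *
import cv2,numpy as np
np.set_printoptions(precision=4,suppress=True)
s=get_state();print({k:np.round(v,4) for k,v in s.items()})
try: print(grip_point_offset)
except Exception as e: print(e)
for n in ["scene","top"]:
    im=read_camera(n);cv2.imwrite(f"pics/{n}0.png",im)
    c=camera_info(n);print(n,c)
    for l in ["leaf_jig","housing","leaf","rail_mid","next_body","setup_block","hex_key_1","ring_gauge_1"]:
        for d in silhouettes(n,l): 
            m=d["pixels"]; r=cv2.minAreaRect(np.argwhere(m)[:,::-1].astype(np.float32)) if m.any() else 0
            print(l,round(d["p"],2),d["box"],m.sum(),np.round(np.r_[r[0],r[1],r[2]],1))
E
```

```text
{'clock': np.float64(0.0), 'joint_pos': array([-1.3896,  0.314 ,  0.0449,  1.3036, -0.    ,  1.4312]), 'qvel': array([ 0.0015, -0.0001,  0.0011, -0.0017,  0.0002,  0.001 ]), 'tau': array([ -0.0004, -48.0622,  29.8536,   0.019 ,  -0.0002,  -0.    ]), 'tcp_pos': array([ 0.1812, -0.5451,  0.2304]), 'orientation': array([-0.0009,  0.9872,  0.1597, -0.    ]), 'wrist_force': array([0.3026, 0.617 , 0.1499]), 'ft_torque': array([-0.    ,  0.0208, -0.0106]), 'finger_gap': np.float64(0.0855)}
0.0187
scene {'K': array([[448.7583,   0.    , 279.3061],
       [  0.    , 448.7583, 210.6454],
       [  0.    ,   0.    ,   1.    ]]), 'xyz': array([0.1653, 0.581 , 0.7408]), 'attitude': array([ 0.1194, -0.3077,  0.875 , -0.3542])}
leaf_jig 0.69 [237.8, 162.8, 114.2, 82.1] 3689 [297.  203.  121.   38.5  32.6]
housing 0.96 [306.0, 270.0, 44.6, 26.9] 467 [327.3 281.6  11.4  43.9  64.4]
housing 0.86 [226.2, 277.5, 40.1, 34.7] 556 [246.1 294.3  12.3  48.4  61.5]
housing 0.85 [182.6, 250.6, 32.0, 34.1] 426 [198.3 265.2  40.4  11.1  48.6]
housing 0.78 [381.5, 203.0, 38.4, 29.3] 411 [402.4 217.2  41.3  10.3  
[... 998 characters left out ...]
.3]
housing 0.57 [197.1, 221.4, 35.4, 14.3] 251 [216.3 228.5  35.8   7.2  16.9]
housing 0.54 [250.7, 260.9, 32.5, 20.2] 288 [265.6 269.4  36.2   8.4  23.2]
leaf 0.75 [295.2, 149.2, 36.5, 98.0] 1531 [310.7 198.9  28.8 103.4  15. ]
rail_mid 0.65 [296.8, 147.6, 35.0, 105.8] 1662 [310.8 198.4  30.5 104.8  14.5]
rail_mid 0.55 [296.9, 137.4, 42.6, 114.1] 4087 [317.2 195.7  40.5 112.3   1.8]
next_body 0.69 [352.1, 203.8, 20.5, 35.7] 276 [363.7 223.1   8.5  36.3  28.4]
next_body 0.54 [350.7, 154.3, 23.1, 21.0] 427 [362.  165.7  20.8  21.3  81.3]
setup_block 0.91 [348.3, 155.3, 26.8, 23.4] 481 [362.2 166.   22.4  22.4  78.7]
hex_key_1 0.66 [250.9, 197.1, 22.9, 13.8] 54 [264.  204.8   4.2  25.7  75.4]
```

```bash
python3 - <<'E'
import cv2,numpy as np
a=cv2.imread("pics/top0.png")[120:320,180:400]; b=cv2.imread("pics/scene0.png")[140:320,170:430]
a=cv2.resize(a,None,fx=2.8,fy=2.8,interpolation=3)
cv2.imwrite("pics/a.png",a); cv2.imwrite("pics/b.png",cv2.resize(b,None,fx=3,fy=3,interpolation=3))
E
```

```text
(no output)
```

View pics/a.png

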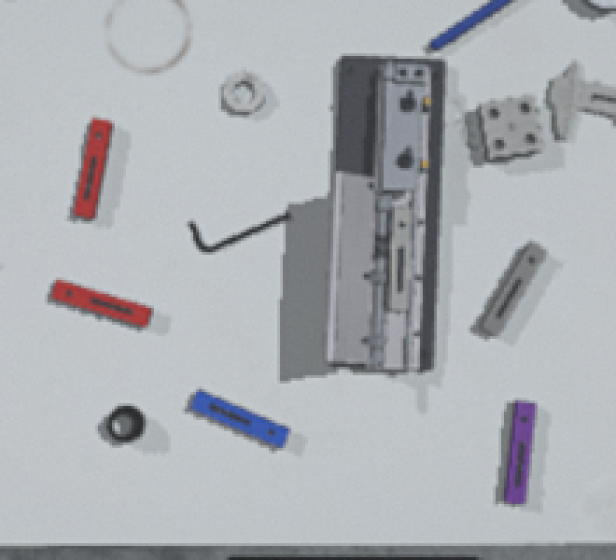

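View pics/b.png

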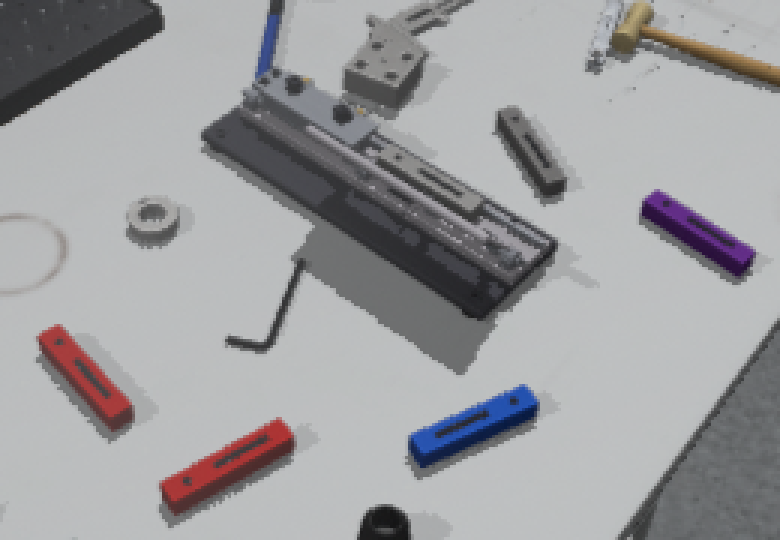

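The housing meant is the plain grey bar in the jig's track, at top (322,212) and scene (314,200). The grey bar at top (364,223) is on the table, so it is next_body. The red, blue and purple bars are look-alikes. Next I'll enlarge the jig to confirm this and read off corner pixels.

```bash
python3 - <<'E'
import cv2,numpy as np
a=cv2.imread("pics/top0.png")[138:256,290:350]; b=cv2.imread("pics/scene0.png")[158:250,234:358]
o=np.zeros((590,800,3),np.uint8)
o[:590,:300]=cv2.resize(a,None,fx=5,fy=5,interpolation=2)
o[:368,304:800]=cv2.resize(b,None,fx=4,fy=4,interpolation=2)
cv2.imwrite("pics/c.png",o)
E
```

```text
(no output)
```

View pics/c.png

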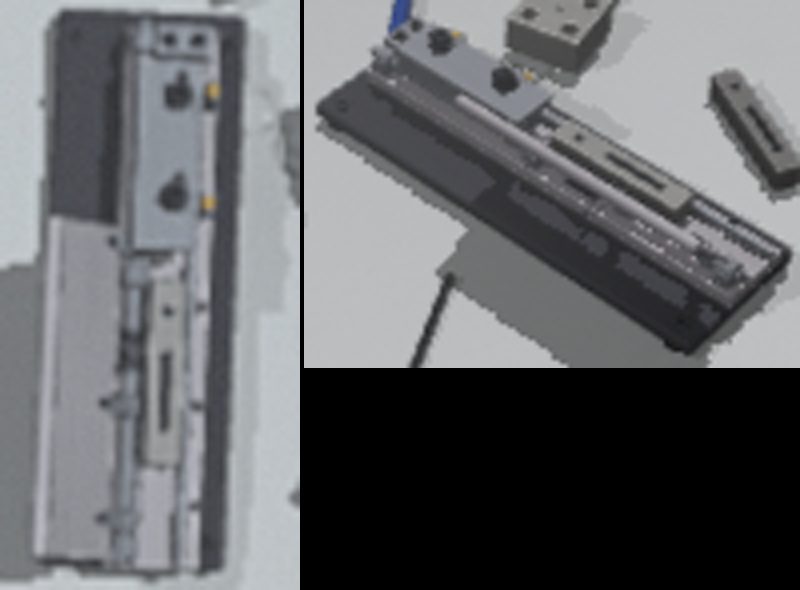

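```bash
cat > h.py <<'E'
import numpy as np
from scipy.spatial.transform import Rotation as R
from workcell import *
def rot(q): return R.from_quat(np.roll(q,-1))
def proj(n,P):
    c=camera_info(n); p=(np.atleast_2d(P)-c["xyz"])@rot(c["attitude"]).as_matrix()
    p=p@np.array(c["K"]).T; return p[:,:2]/p[:,2:]
def j2w(J,P):
    P=np.atleast_2d(P); c,s=np.cos(J[2]),np.sin(J[2])
    return np.c_[J[0]+c*P[:,0]-s*P[:,1],J[1]+s*P[:,0]+c*P[:,1],P[:,2]]
E
python3 - <<'E'
from h import *
from scipy.optimize import least_squares
t=lambda u,v:(290+u/5,138+v/5); s=lambda u,v:(234+(u-304)/4,158+v/4)
T=[((15,3,48.5),t(132,250)),((15,-29,48.5),t(193,249)),((110,3,48.5),t(138,57)),((25,46,86),t(48,216)),((-137,46,86),t(36,560)),
 (('h',-26,41,45),t(184,278)),(('h',-26,41,-45),t(181,466)),(('h',-8,41,45),t(150,280)),(('h',-8,41,-45),t(146,465))]
S=[((25,42,88),s(460,98)),((15,-29,48.5),s(552,95)),((-142,'l',0),s(685,350)),((-142,'r',0),s(790,262)),((140,'l',0),s(320,118)),
 (('h',-8,41,-45),s(682,212)),(('h',-26,41,-45),s(693,192))]
def pt(a,p):
    if a[0]=='h': return (p[3]+a[3]*1e-3,a[1]*1e-3,a[2]*1e-3)
    y={'l':p[4]+.048,'r':p[4]-.048}.get(a[1]) if isinstance(a[1],str) else a[1]*1e-3
    return (a[0]*1e-3,y,a[2]*1e-3)
def res(p,full=False):
    r=[]
    for n,L,k in(("top",T,slice(5,7)),("scene",S,slice(7,9))):
        r.append(proj(n,j2w(p,[pt(a,p) for a,_ in L]))-np.array([b for _,b in L])+p[k])
    r=np.vstack(r)
    return r if full else np.r_[r.ravel(),p[5:]*.5]
f=least_squares(res,[.5,-.03,-.03,-.06,.01,0,0,0,0],loss="soft_l1")
np.set_printoptions(precision=4,suppress=True)
print(f.x);print(res(f.x,True).round(1).tolist())
E
```

```text
[ 0.5921 -0.015  -0.0487 -0.0453 -0.0066 -0.1516  0.5954 -0.2859  1.2947]
[[-0.2, -0.4], [0.6, 0.3], [-0.0, -0.0], [-0.5, 0.1], [-0.7, -0.8], [0.8, 0.9], [0.1, -0.2], [0.3, 0.3], [-0.2, -0.3], [-0.8, -0.3], [0.1, -0.4], [1.5, 2.5], [1.0, -0.3], [-1.0, 0.1], [-1.5, -0.5], [0.7, 0.1]]
```

Request:
{"fn": "send_rows", "kwargs": {"series": [45.6,-42.3,0,0,0,-158.8,0.54,45.6,-42.3,0,0,0,-158.8,0.54,45.6,-42.3,0,0,0,-158.8,0.54,45.6,-42.3,0,0,0,-158.8,0.54,45.6,-42.3,0,0,0,-158.8,0.54,45.6,-42.3,0,0,0,-158.8,0.54,45.6,-42.3,0,0,0,-158.8,0.54,45.6,-42.3,0,0,0,-158.8,0.54,45.6,-42.3,0,0,0,-158.8,0.54,45.6,-42.3,0,0,0,-158.8,0.54]}}

```text
clock: 1.73
tcp_pos: [0.3824, -0.1786, 0.2317]
orientation: [0.001, 0.705, 0.709, 0.0]
wrist_force: [1.5, -0.6, -0.1]
finger_gap: 0.0458
```

```bash
cat >> h.py <<'E'
J=[.592,-.015,-.0487]
def delta(P,J=J):
    s=get_state(); r=rot(s["orientation"])
    t=R.from_matrix(np.c_[[-np.cos(J[2]),-np.sin(J[2]),0],[-np.sin(J[2]),np.cos(J[2]),0],[0,0,-1]])
    print("clock",round(s["clock"],2),"jig mm",np.round(1e3*w2j(J,s["tcp_pos"]),1),"F",np.round(s["wrist_force"],1),"gap",s["finger_gap"].round(4))
    print("cm",np.round(100*r.inv().apply(j2w(J,P)[0]-s["tcp_pos"]),2),"deg",np.round(np.degrees((r.inv()*t).as_rotvec()),2))
def w2j(J,p):
    c,s=np.cos(J[2]),np.sin(J[2]); d=np.array(p)-[J[0],J[1],0]
    return np.array([c*d[0]+s*d[1],-s*d[0]+c*d[1],d[2]])
E
python3 -c "
from h import *
delta([-.112,.010,.16])"
```

```text
Traceback (most recent call last):
  File "h.py", line 15, in delta
    print("clock",round(s["clock"],2),"jig mm",np.round(1e3*w2j(J,s["tcp_pos"]),1),"F",np.round(s["wrist_force"],1),"gap",s["finger_gap"].round(4))
                                                                                                                          ^^^^^^^^^^^^^^^^^^^^^
AttributeError: 'float' object has no attribute 'round'
```

```bash
sed -i 's/s\["finger_gap"\].round(4)/round(s["finger_gap"],4)/' h.py
python3 -c "
from h import *
delta([-.112,.010,.16])"
```

```text
clock 1.73 jig mm [-201.4 -173.7  231.7] F [ 1.5 -0.6 -0.1] gap 0.0458
cm [17.86  9.92  7.16] deg [ 1.000e-02  7.000e-02 -8.688e+01]
```

Request:
{"fn": "send_rows", "kwargs": {"series": [17.8,9.9,3,0,0,-86.8,0.54,17.8,9.9,4,0,0,-86.8,0.54,17.8,9.9,5,0,0,-86.8,0.54,17.8,9.9,6,0,0,-86.8,0.54,17.8,9.9,7,0,0,-86.8,0.54,17.8,9.9,7,0,0,-86.8,0.54,17.8,9.9,7,0,0,-86.8,0.54,17.8,9.9,7,0,0,-86.8,0.54,17.8,9.9,7,0,0,-86.8,0.54,17.8,9.9,7,0,0,-86.8,0.54]}}

```text
clock: 2.57
tcp_pos: [0.4809, -0.0021, 0.1612]
orientation: [-0.0, 0.156, 0.988, -0.0]
wrist_force: [-0.5, -0.7, -0.3]
finger_gap: 0.0463
```

```bash
python3 -c "
from h import *
delta([-.112,.010,.11])"
```

```text
clock 2.57 jig mm [-111.6    7.4  161.2] F [-0.5 -0.7 -0.3] gap 0.0463
cm [0.1  0.24 5.12] deg [-1.000e-02 -1.000e-02 -1.519e+01]
```

Request:
{"fn": "send_rows", "kwargs": {"series": [0.1,0.2,2,0,0,-7,0.54,0.1,0.2,4,0,0,-14,0.54,0.1,0.2,5.1,0,0,-15.2,0.54,0.1,0.2,5.1,0,0,-15.2,0.54,0.1,0.2,5.1,0,0,-15.2,0.54]}}

```text
clock: 2.98
tcp_pos: [0.4801, -0.0002, 0.11]
orientation: [-0.001, 0.028, 1.0, 0.0]
wrist_force: [-0.1, 0.0, 0.1]
finger_gap: 0.0462
```

```bash
python3 - <<'E'
from h import *
import cv2
delta([-.112,.010,.095])
o=np.zeros((500,800,3),np.uint8)
a=read_camera("top")[165:265,285:385]; b=read_camera("scene")[130:255,258:358]
o[:400,:400]=cv2.resize(a,None,fx=4,fy=4,interpolation=2); o[:,400:]=cv2.resize(b,None,fx=4,fy=4,interpolation=2)
cv2.imwrite("pics/d.png",o)
for y in (-.0275,-.013,.033,.0475):
  print(y,[proj(n,j2w(J,[[-.101,y,.115],[-.123,y,.115]])).round(1).tolist() for n in("scene",)])
E
```

```text
clock 2.98 jig mm [-112.5    9.3  110. ] F [-0.1  0.   0.1] gap 0.0462
cm [-0.05  0.07  1.5 ] deg [ 0.   -0.07 -0.45]
-0.0275 [[[340.3, 181.8], [349.0, 186.7]]]
-0.013 [[[336.1, 185.4], [344.9, 190.3]]]
0.033 [[[322.4, 197.0], [331.3, 202.2]]]
0.0475 [[[317.9, 200.9], [326.8, 206.2]]]
```

View pics/d.png

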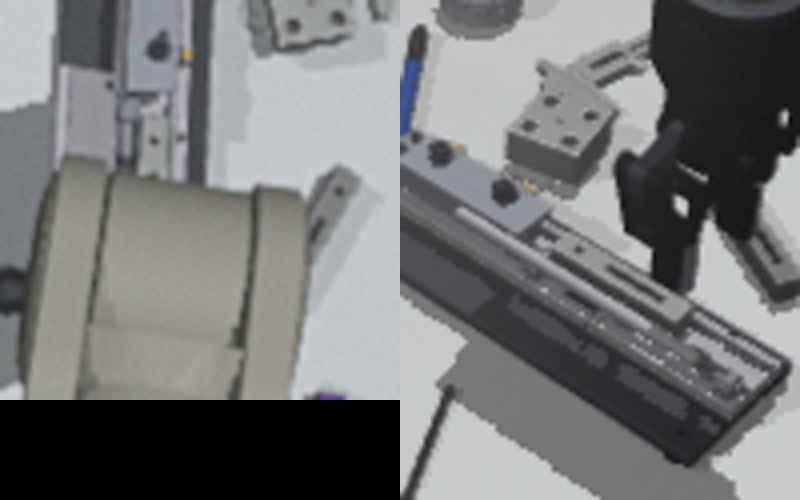

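The near fingertip (crop 655–693, 290, scene about 326,202) is where predicted, over the rail. The other finger is over the track behind the housing's near end. I'll press down in steps and watch the force.

Request:
{"fn": "send_rows", "kwargs": {"series": [0,0.1,0.5,0,0,-0.4,0.54,0,0.1,1.0,0,0,-0.4,0.54,0,0.1,1.5,0,0,-0.4,0.54,0,0.1,2.0,0,0,-0.4,0.54,0,0.1,2.0,0,0,-0.4,0.54]}}

```text
clock: 3.5
tcp_pos: [0.4798, 0.0008, 0.0891]
orientation: [-0.001, 0.024, 1.0, 0.0]
wrist_force: [0.2, -0.4, -1.2]
finger_gap: 0.0464
```

Request:
{"fn": "send_rows", "kwargs": {"series": [0,0,0.3,0,0,0,0.54,0,0,0.6,0,0,0,0.54,0,0,0.6,0,0,0,0.54]}}

```text
clock: 3.75
tcp_pos: [0.4802, 0.0008, 0.0837]
orientation: [-0.0, 0.024, 1.0, -0.0]
wrist_force: [1.0, 0.4, -1.1]
finger_gap: 0.0464
```

Request:
{"fn": "send_rows", "kwargs": {"series": [0,0,0.3,0,0,0,0.54,0,0,0.6,0,0,0,0.54,0,0,0.6,0,0,0,0.54]}}

```text
clock: 4.0
tcp_pos: [0.481, 0.001, 0.0783]
orientation: [0.001, 0.024, 1.0, 0.0]
wrist_force: [1.1, 1.2, 2.8]
finger_gap: 0.0463
```

Request:
{"fn": "send_rows", "kwargs": {"series": [0,0,0.5,0,0,0,0.54,0,0,1.0,0,0,0,0.54,0,0,1.5,0,0,0,0.54,0,0,2.0,0,0,0,0.54,0,0,2.5,0,0,0,0.54,0,0,3.0,0,0,0,0.54,0,0,3.5,0,0,0,0.54,0,0,4.0,0,0,0,0.54,0,0,4.0,0,0,0,0.54]}}

```text
clock: 4.75
tcp_pos: [0.4806, 0.0014, 0.0375]
orientation: [-0.0, 0.024, 1.0, 0.001]
wrist_force: [0.3, 3.4, 5.0]
finger_gap: 0.0461
```

```bash
python3 - <<'E'
from h import *
import cv2
delta([-.112,.010,.030])
o=np.zeros((500,800,3),np.uint8)
a=read_camera("top")[138:238,285:385]; b=read_camera("scene")[130:255,258:358]
o[:400,:400]=cv2.resize(a,None,fx=4,fy=4,interpolation=2); o[:,400:]=cv2.resize(b,None,fx=4,fy=4,interpolation=2)
cv2.imwrite("pics/e.png",o)
for th in(.6,.8,.9,1.,1.1):
  c,s=np.cos(th),np.sin(th)
  f=lambda x,y,z:(x,y*c+(z-.032)*s,.032-y*s+(z-.032)*c)
  p=proj("scene",j2w(J,[f(.015,-.029,.0485),f(.110,-.029,.0485),f(.015,-.029,.0435),f(.025,.042,.09)])); q=proj("top",j2w(J,[f(.015,-.029,.0435),f(.110,-.029,.0435)]))
  print(th,((p-[258,130])*4+[400,0]).round().tolist(),((q-[285,138])*4).round().tolist())
E
```

```text
clock 4.75 jig mm [-112.1   10.9   37.5] F [0.3 3.4 5. ] gap 0.0461
cm [-0.01 -0.09  0.75] deg [ 0.08 -0.01  0.03]
0.6 [[538.0, 195.0], [415.0, 123.0], [541.0, 198.0], [427.0, 270.0]] [[160.0, 196.0], [165.0, 42.0]]
0.8 [[531.0, 198.0], [407.0, 125.0], [535.0, 199.0], [423.0, 292.0]] [[151.0, 195.0], [156.0, 41.0]]
0.9 [[527.0, 200.0], [404.0, 127.0], [532.0, 200.0], [422.0, 301.0]] [[146.0, 195.0], [152.0, 40.0]]
1.0 [[524.0, 202.0], [400.0, 129.0], [528.0, 202.0], [422.0, 310.0]] [[141.0, 195.0], [147.0, 40.0]]
1.1 [[520.0, 205.0], [396.0, 132.0], [525.0, 204.0], [424.0, 319.0]] [[136.0, 194.0], [142.0, 40.0]]
```

View pics/e.png

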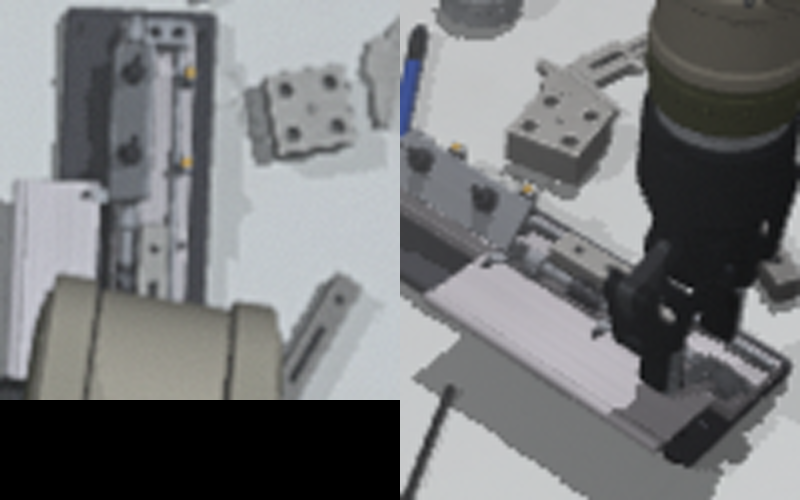

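Leaf edge in top (crop 148,198) and the rail edge in scene (423,292) give about 0.82 rad. I'll press 6 mm more and shift slightly to -y.

Request:
{"fn": "send_rows", "kwargs": {"series": [0,-0.05,0.2,0,0,0,0.54,0,-0.1,0.4,0,0,0,0.54,0,-0.15,0.6,0,0,0,0.54,0,-0.15,0.6,0,0,0,0.54,0,-0.15,0.6,0,0,0,0.54]}}

```text
clock: 5.27
tcp_pos: [0.4807, 0.0004, 0.0325]
orientation: [0.0, 0.024, 1.0, 0.001]
wrist_force: [0.5, 4.9, 6.5]
finger_gap: 0.0461
```

```bash
python3 - <<'E'
from h import *
import cv2
delta([.007,.0095,.031])
o=np.zeros((500,800,3),np.uint8)
a=read_camera("top")[138:238,285:385]; b=read_camera("scene")[130:255,258:358]
o[:400,:400]=cv2.resize(a,None,fx=4,fy=4,interpolation=2); o[:,400:]=cv2.resize(b,None,fx=4,fy=4,interpolation=2)
cv2.imwrite("pics/f.png",o)
E
```

```text
clock 5.27 jig mm [-111.9   10.    32.5] F [0.5 4.9 6.5] gap 0.0461
cm [-11.89  -0.06   0.15] deg [0.15 0.03 0.06]
```

View pics/f.png

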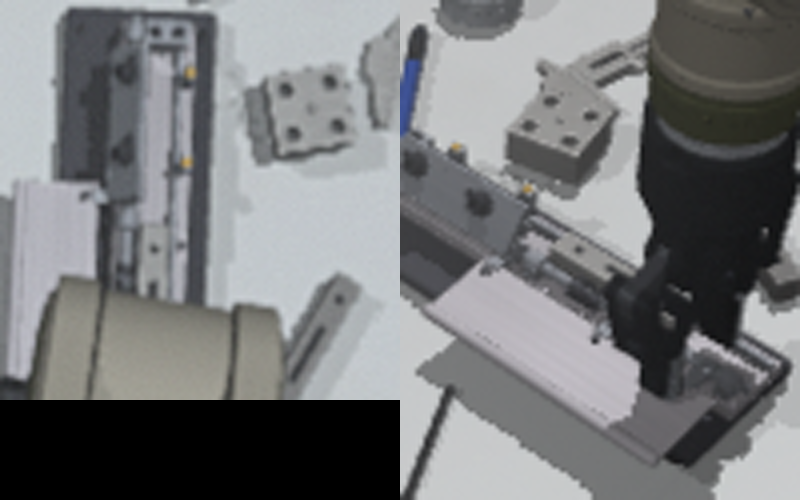

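Request:
{"fn": "send_rows", "kwargs": {"series": [-0.5,-0.1,0,0,0,0,0.54,-1.2,-0.1,0,0,0,0,0.54,-2.0,-0.1,0,0,0,0,0.54,-2.8,-0.1,0,0,0,0,0.54,-3.6,-0.1,0,0,0,0,0.54,-4.4,-0.1,0,0,0,0,0.54,-5.2,-0.1,0,0,0,0,0.54,-6.0,-0.1,0,0,0,0,0.54,-6.8,-0.1,0,0,0,0,0.54,-7.2,-0.1,0,0,0,0,0.54]}}

```text
clock: 6.2
tcp_pos: [0.5502, -0.005, 0.0316]
orientation: [-0.003, 0.024, 1.0, 0.0]
wrist_force: [-6.3, 0.9, 7.4]
finger_gap: 0.0459
```

```bash
python3 - <<'E'
from h import *
import cv2
delta([.007,.0095,.031])
o=np.zeros((500,800,3),np.uint8)
a=read_camera("top")[138:238,285:385]; b=read_camera("scene")[130:255,238:338]
o[:400,:400]=cv2.resize(a,None,fx=4,fy=4,interpolation=2); o[:,400:]=cv2.resize(b,None,fx=4,fy=4,interpolation=2)
cv2.imwrite("pics/g.png",o)
E
```

```text
clock 6.2 jig mm [-42.3   8.   31.6] F [-6.3  0.9  7.4] gap 0.0459
cm [-4.93  0.15  0.04] deg [-0.   -0.29  0.03]
```

View pics/g.png

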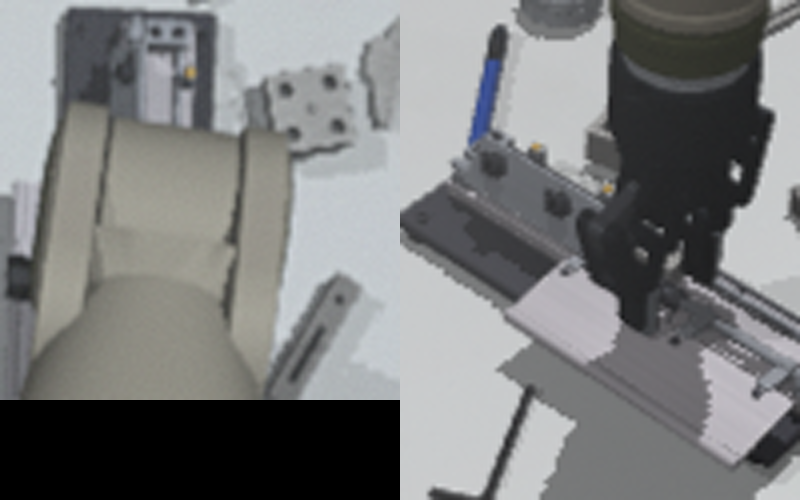

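Request:
{"fn": "send_rows", "kwargs": {"series": [-0.6,0.1,0,0,0,0,0.54,-1.2,0.1,0,0,0,0,0.54,-1.8,0.1,0,0,0,0,0.54,-2.4,0.1,0,0,0,0,0.54,-3.0,0.1,0,0,0,0,0.54,-3.6,0.1,0,0,0,0,0.54,-4.2,0.1,0,0,0,0,0.54,-4.5,0.1,0,0,0,0,0.54,-4.5,0.1,0,0,0,0,0.54]}}

```text
clock: 7.05
tcp_pos: [0.5953, -0.0065, 0.0316]
orientation: [-0.002, 0.024, 1.0, -0.0]
wrist_force: [-5.3, 0.1, 6.1]
finger_gap: 0.0463
```

```bash
python3 -c "
from h import *
delta([.012,.0095,.032])"
```

```text
clock 7.05 jig mm [ 2.9  8.7 31.6] F [-5.3  0.1  6.1] gap 0.0463
cm [-0.91  0.08 -0.04] deg [-0.03 -0.26  0.01]
```

Request:
{"fn": "send_rows", "kwargs": {"series": [-0.3,0.05,0,0,0,0,0.54,-0.6,0.05,0,0,0,0,0.54,-0.7,0.05,0,0,0,0,0.54,-0.7,0.05,0,0,0,0,0.54]}}

```text
clock: 7.38
tcp_pos: [0.6014, -0.0065, 0.0315]
orientation: [-0.003, 0.024, 1.0, -0.0]
wrist_force: [-6.9, -1.0, 6.5]
finger_gap: 0.0461
```

Request:
{"fn": "send_rows", "kwargs": {"series": [-0.2,0,0,0,0,0,0.54,-0.2,0,0,0,0,0,0.54]}}

```text
clock: 7.55
tcp_pos: [0.603, -0.0066, 0.0315]
orientation: [-0.003, 0.024, 1.0, -0.0]
wrist_force: [-7.0, 0.4, 6.8]
finger_gap: 0.0464
```

Request:
{"fn": "send_rows", "kwargs": {"series": [-0.2,0,0,0,0,0,0.54,-0.2,0,0,0,0,0,0.54]}}

```text
clock: 7.72
tcp_pos: [0.6031, -0.0066, 0.0313]
orientation: [-0.005, 0.025, 1.0, -0.001]
wrist_force: [-12.1, -0.7, 11.0]
finger_gap: 0.0463
```

Request:
{"fn": "send_rows", "kwargs": {"series": [-0.15,0,0,0,0,0,0.54,-0.15,0,0,0,0,0,0.54]}}

```text
clock: 7.88
tcp_pos: [0.6032, -0.0066, 0.0312]
orientation: [-0.006, 0.025, 1.0, -0.001]
wrist_force: [-14.7, -0.5, 14.2]
finger_gap: 0.0463
```

Request:
{"fn": "send_rows", "kwargs": {"series": [0,0,0,0,0,0,0.54,0,0,0,0,0,0,0.54]}}

```text
clock: 8.05
tcp_pos: [0.6032, -0.0066, 0.0312]
orientation: [-0.006, 0.025, 1.0, -0.001]
wrist_force: [-14.8, 0.3, 12.5]
finger_gap: 0.0462
```

```bash
python3 - <<'E'
from h import *
import cv2
delta([.012,.0095,.032])
o=np.zeros((500,800,3),np.uint8)
a=read_camera("top")[130:170,295:345]; b=read_camera("scene")[130:255,228:328]
o[:320,:400]=cv2.resize(a,None,fx=8,fy=8,interpolation=2); o[:,400:]=cv2.resize(b,None,fx=4,fy=4,interpolation=2)
cv2.imwrite("pics/k.png",o)
print(((proj("top",j2w(J,[[.113,-.026,.041],[.113,-.008,.041],[.113,-.017,.041],[.09,-.017,.041]]))-[295,130])*8).round())
E
```

```text
clock 8.05 jig mm [10.7  9.  31.2] F [-14.8   0.3  12.5] gap 0.0462
cm [-0.13  0.05 -0.08] deg [-0.08 -0.71 -0.04]
[[274. 149.]
 [216. 146.]
 [245. 148.]
 [243. 221.]]
```

View pics/k.png

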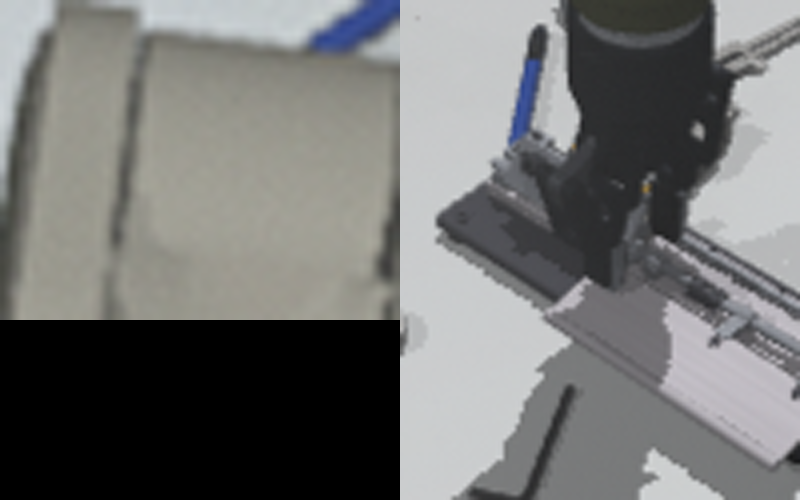

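The stall is firm: x moved only 0.1 mm over the last 3.5 mm commanded, with -15 N, at jig x 10.7 where 12 ± 2 was expected. So the housing is against the stop. I'll draw back along the rail first, then lift slowly.

Request:
{"fn": "send_rows", "kwargs": {"series": [0.5,0,0,0,0,0,0.54,1.2,0,0,0,0,0,0.54,2.0,0,0,0,0,0,0.54,2.8,0,0,0,0,0,0.54,3.6,0,0,0,0,0,0.54,4.2,0,0,0,0,0,0.54,4.2,0,0,0,0,0,0.54]}}

```text
clock: 8.73
tcp_pos: [0.5694, -0.005, 0.0336]
orientation: [0.002, 0.024, 1.0, -0.001]
wrist_force: [1.3, 0.0, 6.9]
finger_gap: 0.0459
```

Request:
{"fn": "send_rows", "kwargs": {"series": [0,0,-0.6,0,0,0,0.54,0,0,-1.2,0,0,0,0.54,0,0,-1.8,0,0,0,0.54,0,0,-2.4,0,0,0,0.54,0,0,-3.0,0,0,0,0.54,0,0,-3.6,0,0,0,0.54,0,0,-4.2,0,0,0,0.54,0,0,-4.8,0,0,0,0.54,0,0,-5.4,0,0,0,0.54,0,0,-6.0,0,0,0,0.54]}}

```text
clock: 9.57
tcp_pos: [0.5677, -0.004, 0.0927]
orientation: [-0.0, 0.024, 1.0, 0.0]
wrist_force: [-0.3, 0.2, -0.0]
finger_gap: 0.0464
```

Request:
{"fn": "send_rows", "kwargs": {"series": [0,0,-2,0,0,0,0.54,0,0,-5,0,0,0,0.54,0,0,-9,0,0,0,0.54,4,0,-12,0,0,0,0.54,8,0,-12,0,0,0,0.54,12,0,-12,0,0,0,0.54,14,0,-12,0,0,0,0.54,14,0,-12,0,0,0,0.54]}}

```text
clock: 10.23
tcp_pos: [0.4229, 0.0035, 0.2128]
orientation: [-0.001, 0.024, 1.0, 0.0]
wrist_force: [0.5, -0.1, -0.0]
finger_gap: 0.0461
```

```bash
python3 - <<'E'
from h import *
import cv2
delta([.012,.0095,.032])
o=np.zeros((590,800,3),np.uint8)
a=read_camera("top")[138:238,290:350]; b=read_camera("scene")[145:245,224:344]
o[:500,:300]=cv2.resize(a,None,fx=5,fy=5,interpolation=2); o[:400,304:784]=cv2.resize(b,None,fx=4,fy=4,interpolation=2)
cv2.imwrite("pics/m.png",o)
E
```

```text
clock 10.23 jig mm [-169.8   10.3  212.8] F [ 0.5 -0.1 -0. ] gap 0.0461
cm [-18.23  -0.11  18.03] deg [ 0.05 -0.16  0.04]
```

View pics/m.png

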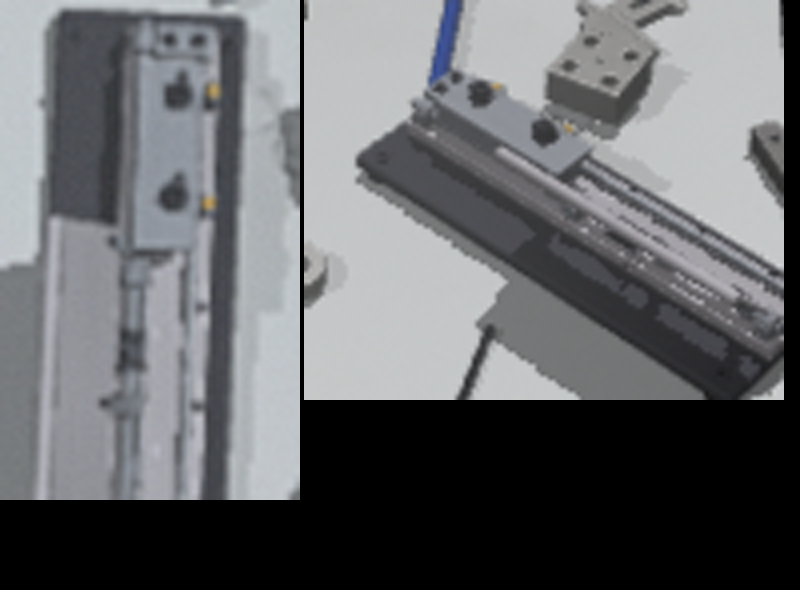

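The leaf lies exactly as it did at the start: near corners (132,250) and (193,249) in the top crop, rail unmoved. The track in front is empty, so the lip has dropped behind the housing's end. I'm handing in.

```bash
python3 -c "
from workcell import *
print(hand_in())"
```

```text
the job is handed in; nothing more can be done
None
```

The housing is loaded and the job is handed in at about 10.2 s of robot time; `hand_in()` gave no verdict.

**What I did:** One fingertip pressed the thumb rail down until the leaf stood at about 1.0 rad, judged from both cameras. The other fingertip pushed the grey housing along the track until it stalled firmly at about 15 N. I then drew both fingers back about 35 mm with the leaf still held open, lifted slowly so the leaf closed, and moved clear.

**Last checks:**
- **Leaf:** it lies shut at the same pixels as before the job.
- **Housing:** the track in front of the leaf is empty, so the lip is behind the housing's end.
- **Robot:** wrist force is about 0 and the arm is clear.
- **Bystanders:** the setup block, and the parts of the hex key, ring gauge and second bar that fell inside the last crops, looked undisturbed. I did not re-measure any of them.

**Less certain:**
- **Housing position:** the arm and then the shut leaf hid the seated housing, so I never saw it directly. The stall put its origin at about jig x 66.7 mm, 1.3 mm short of nominal but within the 2 mm calibration error. That the lip dropped shut means it is at least at about 65 mm.
- **Upward force:** it rose from about 7 N to 14 N during the final push. I took this as friction at the contact.

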